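Fit a filter cassette into the bench dust extractor

ROBOT

A 6-joint arm with a two-finger parallel gripper is mounted at the origin on the work surface; the furniture and walls round the work are solid. World frame = base frame: x ahead of the robot, y to its left, z up, the work surface at z = 0. Lengths are in m, angles in rad, forces in N, time in s.
With the tool pointing down it reaches from about 0.4 to 0.925 m from the base axis. Payload 3.4 kg.
Tool frame: the origin (TCP) lies midway between the tips of the shut fingers; the grasp point (between the pads) lies 19 mm behind it; z points along the fingers, y is the line along which they close (so a half turn about z gives the same grasp; the last joint's range is limited). The gripper opens to 85 mm and grips with 20 to 120 N. Pads are 22 mm wide; open, the fingers measure 114 mm over their backs; the gripper's body (76 mm by 85 mm) begins 54 mm behind the grasp point. The pads swing forward as they close: fully open they stand 13 mm farther back than shut.
Start: joints at [-1.22, 0.307, 1.506, -0, 1.328, -0.073], TCP at [0.236, -0.524, 0.231] pointing down, gripper open.
Joint ranges: [-3.12, 3.12], [-1.05, 2.28], [0.14, 2.33], [-1.42, 4.57], [0.1, 2.73], [-2.68, 2.68]. Speed limits (rad/s): [2.57, 2.57, 3.14, 3.14, 3.14, 3.14].

INTERFACE

Orientations are given as a unit quaternion [x, y, z, w].
In Python, from workcell import * gives the robot as it stands.
- The arm moves only by the tool send_rows, never from a script. Its arguments are lists of equal length, an entry for each row: "rotation": the turn, a rotation vector about the tool's x, y, z in rad, a list of three; "linear": the shift along the tool's x, y, z in cm, a list of three; "gripper": the opening, from 0 (shut) to 1 (fully open). In form: {"rotation": [[wx, wy, wz], ...], "linear": [[tx, ty, tz], ...], "gripper": [gripper, ...]}. A call has exactly 5 rows; each row shifts and turns the commanded pose from where the row before left it, along the tool's axes as they then stand; what a row does not reach is not made up. A row lasts 1/10 s, in which the tool goes at most 50 mm and 8.59 degrees, less where a joint would pass 70% of its speed; a pose out of reach is approached as far as the arm can. A call with a gripper value outside its range is refused whole. The fingers move at their own pace and stop on an object; "force" is the grip in N (left out, the last holds). Time passes only in rows, so rows that do not move let the fingers close, or fill a call up. It gives the time, the measured TCP pose, the force, the opening and the grip force at its end, in the units of the state.
- read_state(): the state, without advancing time (a new reading comes with each control period).
- get_image(name): name is "scene" or "top"; returns the picture (400x640x3 uint8, red, green, blue); there is no depth.
- camera_params(name): a dict with "fov_y" (degrees; the focal length in pixels is half the picture's height over the tangent of half this angle, whatever the lens; pixels are square), "cx", "cy" (the principal point, pixels), "dist_coeffs" ([k1, k2, p1, p2, k3] as OpenCV has them; the pictures are not rectified), "R" (3x3) and "t" (3): a world point X has camera coordinates R X + t. Camera axes: x right, y down, z forward; pixel columns grow to the right and rows downward; lengths in m; the calibration is good to about 2 mm. A picture is of the moment at which its call begins. camera_params takes no time and is no camera call.
- hand_in(): hands the job in; it is judged then, once.
The state is a dict: "time": time; "joints": joint angles; "joint_velocities": joint speeds; "joint_efforts": joint torques, N m; "ee_pos": TCP position; "ee_rot": TCP orientation; "force": force on the tool from outside, world axes, zero at the start; "torque": the same for the moment, N m; "width": finger opening in m; "finger_force": force on a finger pad.
Only numpy, scipy, OpenCV 4.12 (cv2) and the standard library are available. Lean on these libraries where they do the work, as an engineer would, in place of code of your own. Each camera call takes 0.05 s, during which the arm holds its last target. There are 200 camera calls.

TASK

Fit the loose filter cassette into the bench dust extractor: holding it tilted, hook its tongue fully under the steel retaining lip, then swing the opposite edge down past the sprung roller catch until it snaps home, flat and fully down on its seat, and let go. The frame with the lip was clamped by hand, so feel your way in and press gently: do not force or knock the cassette against the extractor, and leave the bottle, jars and tin where they stand.

Things in the scene. Friction and masses are not known exactly. Their poses are not given: they have to be found in the camera images.
- extractor: Blue bench dust extractor, fixed, 130 (x) x 200 (y) x 66 mm, with an open well on top. Origin: centre of its underside, on the bench; z up. Its top has level ledges 66 mm up at y = +40 to +100 and y = -46 to -100 mm that carry the cassette. Screwed on top is an aluminium cassette frame with the lip at +y, the catch at -y and side cheeks.
- seat (a point): Nominal place of the seated cassette's origin, extractor frame (0, 0, 66) mm; axes as the extractor's, the seated cassette's are parallel to them. The cassette frame (lip, stop, cheeks, turret and roller together) was clamped by hand in slots: it lies up to 8 mm from nominal, toward +y or -y. Nothing listed shows by how much: feel for it.
- lip (a point): Nominal lower edge of the steel lip, extractor frame (0, 64, 74) mm. The lip, 120 mm long in x and 3 mm thick, hangs over the +y ledge with an 8 mm gap beneath; 10 mm farther, at nominal y = +74 mm, the gap ends at a stop face. Screw heads rise to 81 mm. Cheeks at x = +-53.5 mm, 12 mm high above the ledges, guide the cassette's sides.
- turret (a point): Top of the solid aluminium turret that houses the roller catch, nominal, extractor frame (0, -81, 89) mm: x = +-31 mm, y = -65.2 to -96 mm. It leaves the seated cassette's flange only 1.2 mm: if the tongue is not fully in up to the stop, the flange comes down on the turret instead of passing the roller.
- catch (a joint): Travel (m) of the sprung, damped carriage of the white roller: 0 at rest, up to 0.009 pushed to -y. Roller radius 6, length 38 mm (x), turns freely, axis nominally at y = -65.7, z = 80 mm of the extractor at rest, overhanging the seated cassette's flange. Spring 2 N + 0.3 N/mm: pushing the flange down past it takes about 3 to 8 N, then it pulls the flange down and the joint drops.
- cassette: Grey filter cassette, white pleats, orange grip; loose, about 0.18 kg, face up on the bench. Frame 100 (x) x 116 (y, -56 to +60) x 16 mm. Origin: centre of the underside below the grip; z up. The tongue on its +y edge goes under the lip. Force between cassette and extractor must stay under 20 N (all contacts added; about 8 N when it simply lies seated).
- grip (a point): Middle of the orange upright grip, cassette frame (0, 0, 30) mm, axes as the cassette's. The grip is 14 mm thick (y), 50 mm long (x), from the frame's top face (16 mm) up to 45 mm above the underside.
- tongue_tip (a point): Axis of the tongue's half-round tip (radius 2.5 mm), cassette frame (0, 71.5, 2.5) mm. The tongue is 80 mm wide (x), 5 mm thick, flush with the underside, y = +60 to +74 mm. Tilted (-y edge raised) by up to about 15 degrees it goes in up to the stop; steeper, it jams under the lip before that.
- catch_edge (a point): Underside of the catch flange on the cassette's -y edge, mid-length, cassette frame (0, -62, 0) mm. The flange is 98 mm long (x), 10 mm thick, flush with the underside, reaches y = -64 mm and has rounded corners (radius 1 mm below, 2 mm above); the roller rests on its top edge when seated.
- dropper: Brown dropper bottle with a black bulb, 33 mm wide, 102 mm tall, loose bystander; origin: centre of its underside.
- jar_blue: Corked glass jar of blue beads, 50 mm wide, 67 mm tall, loose bystander; origin: centre of its underside.
- jar_pink: Corked glass jar of pink beads, 46 mm wide, 77 mm tall, loose bystander; origin: centre of its underside.
- tin: Round brass-coloured lidded tin, 63 mm wide, 29 mm high, loose bystander; origin: centre of its underside.

How it is judged:
On the way:
1. the tongue is under the retaining lip and down on its ledge while the cassette is still tilted (opposite edge raised) (y of tongue_tip in the frame of extractor above 0.0615 m and z of tongue_tip in the frame of extractor between 0.066 and 0.0708 m and x of tongue_tip in the frame of extractor between -0.006 and 0.006 m and angle between the z axis of cassette and the z axis of extractor, either way round between 0.1 and 0.8 rad and z of catch_edge in the frame of extractor above 0.076 m), for 0.2 s.
At the end, for the whole second after the job is handed in: The cassette lies at rest in the extractor, level within 2 degrees, its tongue under the retaining lip (tip axis at most 10 mm short of its nominal home) and its catch flange snapped below the roller, within 2.5 mm of the ledge (y of tongue_tip in the frame of extractor above 0.0615 m and z of tongue_tip in the frame of extractor between 0.066 and 0.0708 m and x of tongue_tip in the frame of extractor between -0.006 and 0.006 m and z of catch_edge in the frame of extractor below 0.0685 m and angle between the z axis of cassette and the z axis of extractor, either way round below 0.035 rad and value of joint catch below 0.0075 m and linear speed of cassette below 0.01 m/s and angular speed of cassette below 0.05 rad/s); the robot touches nothing.
It fails at once if the cassette is forced or knocked against the extractor with more than 20 N (contact force between cassette and extractor above 20 N).
It fails at once if the bottle, a jar or the tin is moved by more than 15 mm (distance of any of dropper, jar_blue, jar_pink, tin from where it was at the start of the episode above 0.015 m).
It also fails if it takes over 51 s, if anything falls off the work surface, if the arm or the gripper's body presses on something with over 40 N, if the wrist force passes 120 N, or if a joint passes its speed limit or range.

## Working session

There is one attempt and no reset: what is moved stays moved. The work goes in short steps, Python scripts to look and compute and a tool call to move; the robot and the scene stay as the last step left them, time stands still between calls to the robot, and variables do not carry over. Pictures are saved under pics/ and viewed, at most 10 in all, crops included, and the job is handed in when it is done.

Besides the shell and the picture viewer there is one more tool, called after "Call:" as name(argument=value, ...) on one line, values as JSON. send_rows: Moves the arm, as the interface text tells. Its arguments: {"type":"object","properties":{"rotation":{"type":"array","items":{"type":"array","items":{"type":"number"}}},"linear":{"type":"array","items":{"type":"array","items":{"type":"number"}}},"gripper":{"type":"array","items":{"type":"number"}},"force":{"type":"number"}},"required":["rotation","linear","gripper"]}

```bash
mkdir -p pics; ls
python3 - <<'E'
from workcell import *
import cv2
for n in ("scene","top"):
    im=get_image(n); cv2.imwrite(f"pics/{n}0.png",im[:,:,::-1])
    p=camera_params(n); print(n,p)
s=read_state(); print(s)
E
```

```text
pics
scene {'fov_y': 49.93539070076949, 'cx': 322.94766600192645, 'cy': 202.34358804903061, 'dist_coeffs': array([-0.05122492,  0.        ,  0.        ,  0.        ,  0.        ]), 'R': array([[-0.67007472, -0.74219394,  0.01216705],
       [-0.51422099,  0.45230824, -0.72869338],
       [ 0.53532855, -0.49453556, -0.68473201]]), 't': array([0.34494461, 0.21195345, 0.91982101])}
top {'fov_y': 51.34378324724875, 'cx': 310.5338511307817, 'cy': 193.90179089952485, 'dist_coeffs': array([0.01666053, 0.        , 0.        , 0.        , 0.        ]), 'R': array([[ 0.02548819, -0.99966914, -0.00345999],
       [-0.9956328 , -0.02507403, -0.08992563],
       [ 0.08980912,  0.00573692, -0.99594247]]), 't': array([0.1192131 , 0.40820424, 0.89634633])}
{'time': 0.1, 'joints': array([-1.22050833e+00,  3.07480001e-01,  1.50754654e+00,  9.44733642e-06,
        1.32839003e+00, -7.35108544e-02]), 'joint_velocities': array([ 0.00055952, -0.00236809, -0.0038158 ,  0.00031802,  0.00070108,
       -0.00025076]), 'joint_efforts': array([ 1.47607211e-04, -4.58528924e+01, -2.52608532e+01, -3.07591358e-05,
        5.62620669e-03, -1.32463853e-05]), 'ee_pos': array([ 0.2362151 , -0.52355437,  0.23048214]), 'ee_rot': array([ 9.77633029e-01,  2.10316019e-01, -1.21261631e-04, -9.03873229e-04]), 'force': array([-0.09035716,  0.12767205, -0.03705957]), 'torque': array([-0.02129166,  0.0601378 , -0.03313   ]), 'finger_force': 0.0, 'width': 0.0852201302106745}
```

View pics/scene0.png

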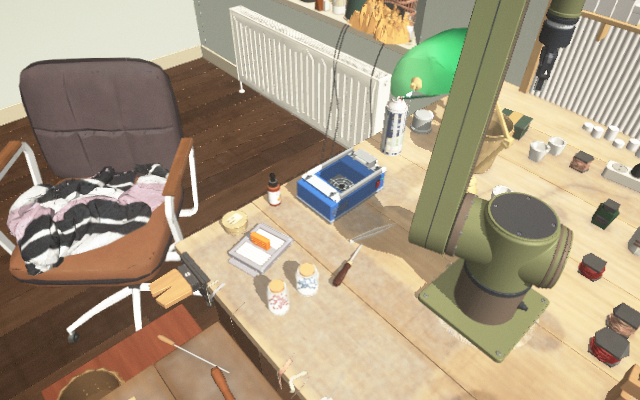

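View pics/top0.png

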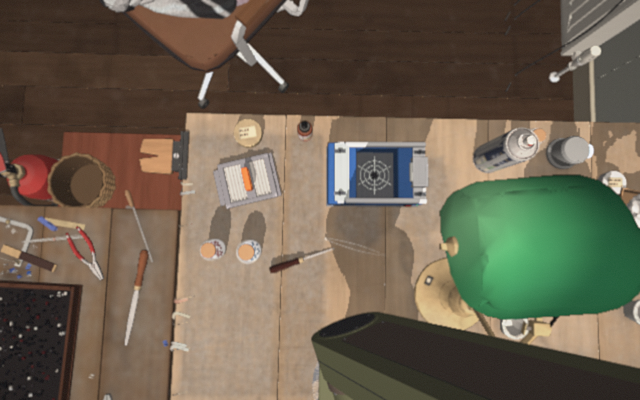

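The scene view shows the cassette at about (262,247) and the extractor at (342,185). In the top view the cassette is at (248,180), the extractor at (377,174), the tin at (248,131), the dropper at (304,129) and the jars at (212,250) and (248,251). Next I'll enlarge both.

Run:
```python
import cv2
a=cv2.imread("pics/top0.png")[115:225,200:440]; cv2.imwrite("pics/topc.png",cv2.resize(a,None,fx=3.33,fy=3.33,interpolation=cv2.INTER_CUBIC))
a=cv2.imread("pics/scene0.png")[140:280,215:395]; cv2.imwrite("pics/scc.png",cv2.resize(a,None,fx=4,fy=4,interpolation=cv2.INTER_CUBIC))
```

```text
(no output)
```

View pics/topc.png

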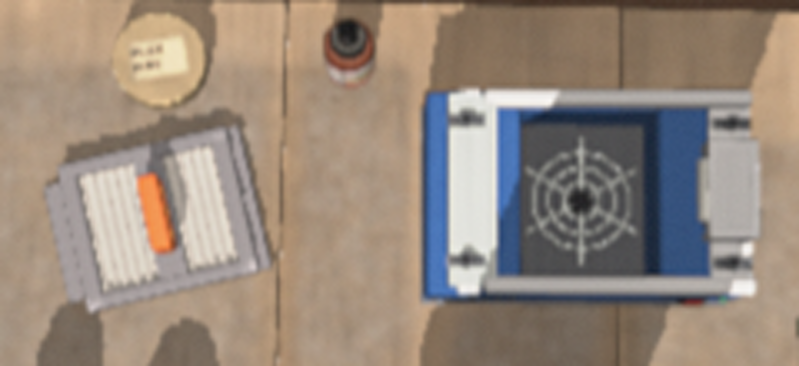

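View pics/scc.png

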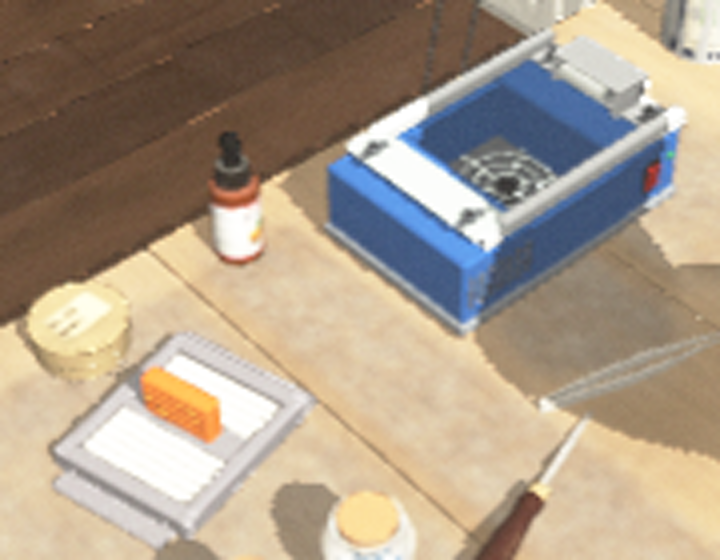

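The top crop shows the extractor's +y blue edge at x≈424 (v 92–298), the lip's inner edge at x≈497 and the turret at 708–760. The cassette's frame corners are (60,163), (238,125), (272,267) and (93,310), with its tongue on the left (+y world). The scene crop confirms the layout. Now I'll convert these to positions.

```bash
cat > h.py <<'E'
import numpy as np, cv2
from workcell import *
def K(n):
    p=camera_params(n); f=200/np.tan(np.radians(p['fov_y']/2))
    return np.array([[f,0,p['cx']],[0,f,p['cy']],[0,0,1]]),p['dist_coeffs'],p['R'],p['t']
def unproj(n,uv,z):
    k,d,R,t=K(n); q=cv2.undistortPoints(np.array(uv,float).reshape(-1,1,2),k,d).reshape(-1,2)
    c=-R.T@t; r=np.c_[q,np.ones(len(q))]@R; s=(z-c[2])/r[:,2]
    return c+r*s[:,None]
def proj(n,X):
    k,d,R,t=K(n); return cv2.projectPoints(np.array(X,float),cv2.Rodrigues(R)[0],t,k,d)[0].reshape(-1,2)
def top(uv): return np.array(uv)/3.33+[200,115]-.35
def sc(uv): return np.array(uv)/4+[215,140]-.37
E
python3 - <<'E'
from h import *
np.set_printoptions(precision=4,suppress=True)
r=lambda n,l,uv,z:print(n,l,*[p[:2] for p in unproj(n,(top if n=="top" else sc)(uv),z)])
r("top","ext +y edge top",[(425,92),(423,298)],.066)
r("scene","ext +y edge top",[(330,170),(460,268)],.066)
r("scene","ext bottom",[(328,228),(470,330)],0)
r("top","lip inner",[(497,110),(497,275)],.077)
r("top","lip outer",[(448,92),(448,292)],.077)
r("top","turret",[(708,140),(708,235),(760,140),(760,238)],.089)
r("top","cheek outer ends",[(752,92),(755,293)],.078)
r("top","cass corners",[(60,163),(238,125),(272,267),(93,310)],.016)
r("top","tongue",[(47,187),(75,300)],.005)
r("top","grip top",[(138,177),(160,173),(174,249),(152,254)],.045)
r("scene","grip top",[(143,370),(157,368),(220,407),(206,413)],.045)
r("scene","cass corners",[(57,450),(186,333),(315,400),(183,535)],.016)
r("top","tin",[(158,60)],.029); r("top","dropper",[(350,30)],.1); r("top","jars",[(40,450),(160,453)],.07)
E
```

```text
top ext +y edge top [0.5109 0.0968] [0.3803 0.0951]
scene ext +y edge top [0.5055 0.0983] [0.3842 0.0973]
scene ext bottom [0.521  0.0897] [0.388  0.0832]
top lip inner [0.4982 0.052 ] [0.3949 0.0502]
top lip outer [0.5088 0.0827] [0.3836 0.0802]
top turret [ 0.4802 -0.0766] [ 0.4216 -0.0768] [ 0.4809 -0.1083] [ 0.4205 -0.1084]
top cheek outer ends [ 0.5131 -0.1064] [ 0.3877 -0.1083]
top cass corners [0.4676 0.3373] [0.4963 0.2196] [0.4016 0.1939] [0.3702 0.3111]
top tongue [0.4528 0.3479] [0.3771 0.3256]
top grip top [0.4552 0.2799] [0.4581 0.2658] [0.4091 0.2549] [0.4055 0.2689]
scene grip top [0.4588 0.2786] [0.4547 0.2716] [0.4063 0.2623] [0.4079 0.271 ]
scene cass corners [0.464  0.3391] [0.4909 0.2274] [0.3954 0.2027] [0.3663 0.3205]
top tin [0.536  0.2726]
top dropper [0.5407 0.1444]
top jars [0.2804 0.3288] [0.2804 0.255 ]
```

Run:
```python
from h import *
np.set_printoptions(precision=3,suppress=True)
def ray(n,uv):
    c=-K(n)[2].T@K(n)[3]; d=unproj(n,[uv],0)[0]-c; return c,d/np.linalg.norm(d)
def tri(a,b):
    c1,d1=ray("scene",a);c2,d2=ray("top",b)
    s=np.linalg.lstsq(np.c_[d1,-d2],c2-c1,rcond=None)[0]
    p,q=c1+s[0]*d1,c2+s[1]*d2; return (p+q)/2,np.linalg.norm(p-q)
print("lamp centre",tri((430,65),(545,240)))
print("lamp knob",tri((415,82),(448,246)))
print("lamp left edge",tri((392,85),(440,230)))
s=read_state();print("TCP px",proj("scene",[s['ee_pos'],s['ee_pos']+[0,0,.15]]),proj("top",[s['ee_pos']]))
print("elbow guess", proj("scene",[[.4,-.2,.25],[.4,-.2,.1]]),proj("top",[[.4,-.2,.25]]))
```

```text
lamp centre (array([ 0.333, -0.17 ,  0.369]), np.float64(0.03777239614428565))
lamp knob (array([ 0.308, -0.057,  0.37 ]), np.float64(0.00015081545470814277))
lamp left edge (array([ 0.338, -0.041,  0.359]), np.float64(0.023969133140459974))
TCP px [[535.702  86.674]
 [555.602  32.397]] [[710.279 295.978]]
elbow guess [[414.835  95.179]
 [406.288 144.57 ]] [[511.674 189.3  ]]
```

Run:
```python
import cv2
a=cv2.imread("pics/scene0.png")[0:200,330:600]; cv2.imwrite("pics/lamp.png",cv2.resize(a,None,fx=2.9,fy=2.9))
```

```text
(no output)
```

View pics/lamp.png

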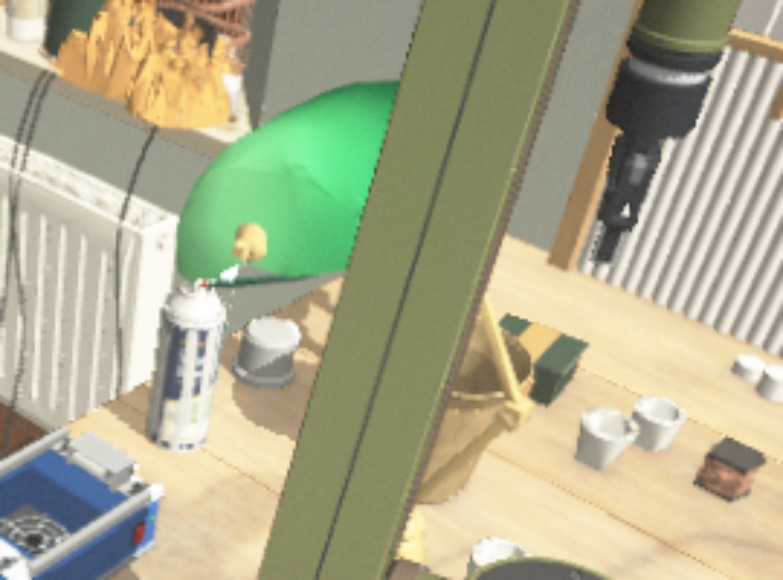

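The green lamp shade is in the way at roughly x 0.2–0.39, y −0.05 to −0.32, z up to about 0.47. I'll raise the tool first, go over and outside the lamp, and set the yaw to 0.25 on the way.

Call:
send_rows(rotation=[[0, 0, 0.058], [0, 0, 0.058], [0, 0, 0.058], [0, 0, 0], [0, 0, 0]], linear=[[0, 0, -4.0], [0, 0, -4.0], [0, 0, -4.0], [0, 0, -4.0], [0, 0, -4.0]], gripper=[1, 1, 1, 1, 0.7])

```text
time: 0.6
ee_pos: [0.2362, -0.5237, 0.4325]
ee_rot: [0.992, 0.125, -0.0, -0.0]
force: [0.2, -1.0, -0.1]
width: 0.0732
finger_force: 0.0
```

Call:
send_rows(rotation=[[0, 0, 0], [0, 0, 0], [0, 0, 0], [0, 0, 0], [0, 0, 0]], linear=[[0, 0, -4.0], [0, 0, -4.0], [0, 0, -4.0], [0, 0, -2.0], [0, 0, 0]], gripper=[0.7, 0.7, 0.7, 0.7, 0.7])

```text
time: 1.1
ee_pos: [0.2366, -0.5247, 0.5746]
ee_rot: [0.992, 0.125, 0.001, 0.003]
force: [0.0, -0.5, -0.5]
width: 0.0595
finger_force: 0.0
```

Call:
send_rows(rotation=[[0, 0, 0], [0, 0, 0], [0, 0, 0], [0, 0, 0], [0, 0, 0]], linear=[[3.8, -2.05, 0], [3.8, -2.05, 0], [3.8, -2.05, 0], [3.8, -2.05, 0], [3.8, -2.05, 0]], gripper=[0.7, 0.7, 0.7, 0.7, 0.7])

```text
time: 1.6
ee_pos: [0.396, -0.3764, 0.5692]
ee_rot: [0.992, 0.124, -0.001, -0.001]
force: [-0.2, 0.1, -0.3]
width: 0.0599
finger_force: 0.0
```

Call:
send_rows(rotation=[[0, 0, 0], [0, 0, 0], [0, 0, 0], [0, 0, 0], [0, 0, 0]], linear=[[3.8, -2.05, 0], [3.8, -2.05, 0], [3.8, -2.05, 0], [3.8, -2.05, 0], [1.9, -4.0, 0]], gripper=[0.7, 0.7, 0.7, 0.7, 0.7])

```text
time: 2.1
ee_pos: [0.5337, -0.217, 0.5664]
ee_rot: [0.992, 0.125, -0.003, -0.002]
force: [-0.2, -0.3, 0.1]
width: 0.0599
finger_force: 0.0
```

Call:
send_rows(rotation=[[0, 0, 0], [0, 0, 0], [0, 0, 0], [0, 0, 0], [0, 0, 0]], linear=[[1.9, -4.0, 0], [1.9, -4.0, 0], [1.9, -4.0, 0], [1.9, -4.0, 0], [1.9, -4.0, 0]], gripper=[0.7, 0.7, 0.7, 0.7, 0.7])

```text
time: 2.6
ee_pos: [0.5731, 0.0017, 0.5692]
ee_rot: [0.992, 0.125, -0.002, -0.0]
force: [0.9, -0.1, -0.4]
width: 0.0599
finger_force: 0.0
```

Call:
send_rows(rotation=[[0, 0, 0], [0, 0, 0], [0, 0, 0], [0, 0, 0], [0, 0, 0]], linear=[[-0.95, -4.2, 0], [-0.95, -4.2, 2], [-0.95, -4.2, 2], [-0.95, -4.2, 2], [-0.95, -4.2, 2]], gripper=[0.7, 0.7, 0.7, 0.7, 0.7])

```text
time: 3.1
ee_pos: [0.4736, 0.1928, 0.4885]
ee_rot: [0.992, 0.124, -0.002, 0.0]
force: [0.2, 0.9, -0.2]
width: 0.0599
finger_force: 0.0
```

Call:
send_rows(rotation=[[0, 0, 0], [0, 0, 0], [0, 0, 0], [0, 0, 0], [0, 0, 0]], linear=[[-0.54, -2.1, 4], [-0.54, -2.1, 4], [-0.54, -2.1, 4], [-0.53, -2.06, 4], [0, 0, 4]], gripper=[0.7, 0.7, 0.7, 0.7, 0.7])

```text
time: 3.6
ee_pos: [0.4309, 0.2685, 0.288]
ee_rot: [0.992, 0.126, -0.002, -0.0]
force: [0.5, -0.2, -0.4]
width: 0.0598
finger_force: 0.0
```

Call:
send_rows(rotation=[[0, 0, 0], [0, 0, 0], [0, 0, 0], [0, 0, 0], [0, 0, 0]], linear=[[0, 0, 4], [0, 0, 4], [0, 0, 4], [0, 0, 3], [0, 0, 0]], gripper=[0.7, 0.7, 0.7, 0.7, 0.7])

```text
time: 4.1
ee_pos: [0.4287, 0.2647, 0.136]
ee_rot: [0.992, 0.125, -0.006, 0.002]
force: [-0.7, 0.2, 0.3]
width: 0.0594
finger_force: 0.0
```

Run:
```python
from h import *
s=read_state(); print(s['time'],s['ee_pos'],s['ee_rot'])
a=get_image("scene")[:,:,::-1][170:300,190:340]; b=get_image("top")[:,:,::-1][110:240,190:340]
for X in [(.432,.2685,.045)]: print(proj("scene",[X])-[190,170],proj("top",[X])-[190,110])
cv2.imwrite("pics/app.png",cv2.resize(np.hstack([a,b]),None,fx=2.6,fy=2.6,interpolation=cv2.INTER_CUBIC))
```

```text
4.1 [0.42871478 0.26471928 0.13598388] [ 0.9921891   0.12457643 -0.00606898  0.00216314]
[[70.72063871 66.4255348 ]] [[55.96404804 68.64500013]]
```

View pics/app.png

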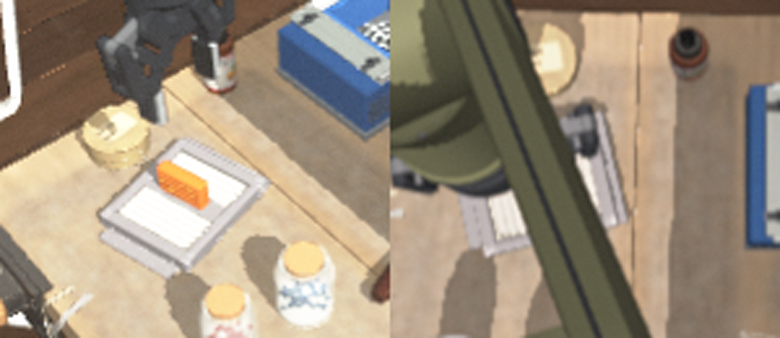

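The scene half shows the orange grip at (182,178), matching the predicted (184,173), with the gripper above it. I'll descend.

Call:
send_rows(rotation=[[0, 0, 0], [0, 0, 0], [0, 0, 0], [0, 0, 0], [0, 0, 0]], linear=[[0, 0, 2], [0, 0, 2], [0, 0, 2], [0, 0, 0], [0, 0, 0]], gripper=[0.7, 0.7, 0.7, 0.7, 0.7])

```text
time: 4.7
ee_pos: [0.4349, 0.2678, 0.0828]
ee_rot: [0.992, 0.125, 0.001, -0.0]
force: [0.6, 0.2, -0.1]
width: 0.0598
finger_force: 0.0
```

Call:
send_rows(rotation=[[0, 0, 0], [0, 0, 0], [0, 0, 0], [0, 0, 0], [0, 0, 0]], linear=[[-0.1, 0, 2.5], [0, 0, 2.0], [0, 0, 1.4], [0, 0, 0], [0, 0, 0]], gripper=[0.7, 0.7, 0.7, 0.7, 0.7])

```text
time: 5.2
ee_pos: [0.4341, 0.2677, 0.0237]
ee_rot: [0.992, 0.125, 0.001, -0.0]
force: [1.1, -0.5, 0.2]
width: 0.0598
finger_force: 0.0
```

Call:
send_rows(rotation=[[0, 0, 0], [0, 0, 0], [0, 0, 0], [0, 0, 0], [0, 0, 0]], linear=[[0, 0, 0], [0, 0, 0], [0, 0, 0], [0, 0, 0], [0, 0, 0]], gripper=[0.3, 0, 0, 0, 0], force=50)

```text
time: 5.7
ee_pos: [0.4336, 0.2675, 0.0233]
ee_rot: [0.992, 0.125, 0.001, -0.0]
force: [-0.4, 0.5, 5.4]
width: 0.0131
finger_force: 50.2
```

Call:
send_rows(rotation=[[0, 0, 0], [0, 0, 0], [0, 0, 0], [0, 0, 0], [0, 0, 0]], linear=[[0, 0, -1], [0, 0, -3], [0, 0, -4], [0, 0, -4], [0, 0, -3]], gripper=[0, 0, 0, 0, 0])

```text
time: 6.2
ee_pos: [0.4331, 0.2672, 0.1751]
ee_rot: [0.992, 0.125, 0.001, -0.0]
force: [0.7, 0.8, -2.6]
width: 0.0131
finger_force: 49.1
```

Call:
send_rows(rotation=[[0, 0, 0], [0, 0, 0], [0, 0, 0], [0, 0, 0], [0, 0, 0]], linear=[[0, 0, 0], [0, 0, 0], [0, 0, 0], [0, 0, 0], [0, 0, 0]], gripper=[0, 0, 0, 0, 0])

```text
time: 6.7
ee_pos: [0.432, 0.2666, 0.1708]
ee_rot: [0.992, 0.125, -0.002, 0.001]
force: [0.6, -0.3, -2.2]
width: 0.0133
finger_force: 49.1
```

Run:
```python
from h import *
s=read_state(); print(s['time'],s['ee_pos'],s['ee_rot'],s['force'],s['width'])
a=get_image("scene")[:,:,::-1][140:290,210:400]; b=get_image("top")[:,:,::-1][90:240,190:380]
cv2.imwrite("pics/lift.png",cv2.resize(np.hstack([a,b]),None,fx=2.1,fy=2.1,interpolation=cv2.INTER_CUBIC))
```

```text
6.7 [0.43199827 0.26659693 0.17081366] [ 9.92210995e-01  1.24557603e-01 -1.56148989e-03  5.54522508e-04] [ 0.62217987 -0.31394038 -2.23163826] 0.013268477983614708
```

View pics/lift.png

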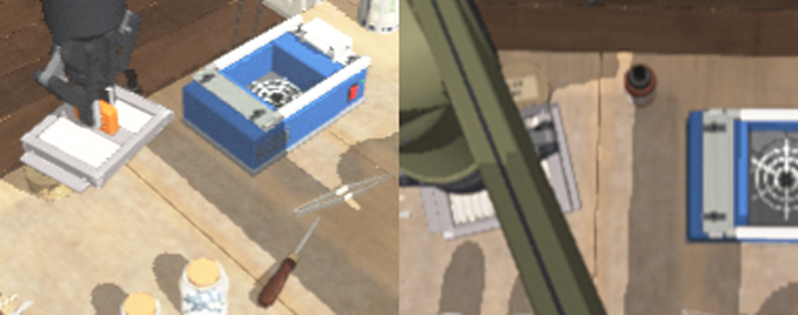

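The cassette is lifted cleanly and square in the gripper. The bystanders look unmoved. Next, set the yaw and tilt.

Call:
send_rows(rotation=[[0, 0, 0.116], [0, 0, 0.116], [-0.11, 0, 0], [-0.11, 0, 0], [0, 0, 0]], linear=[[0, 0, 0], [0, 0, 0], [0, 0, 0], [0, 0, 0], [0, 0, 0]], gripper=[0, 0, 0, 0, 0])

```text
time: 7.3
ee_pos: [0.4333, 0.2696, 0.1713]
ee_rot: [0.994, 0.011, 0.001, 0.11]
force: [-0.3, 0.6, -1.8]
width: 0.0133
finger_force: 49.6
```

```bash
cat >> h.py <<'E'
from scipy.spatial.transform import Rotation as Rn
SX,SY,PS=.4485,-.012,.018; OFF=np.array([-.0013,0,.0233])   # cassette origin in tool
def tip():
    s=read_state(); R=Rn.from_quat(s['ee_rot']); F=Rn.from_euler('x',np.pi)  # cassette axes in tool
    C=R*F; o=s['ee_pos']+R.apply(OFF); W=Rn.from_euler('z',PS).inv()
    f=lambda p:W.apply(o+C.apply(np.array(p)/1e3)-[SX,SY,0])*1e3
    e=(W*C).as_rotvec()
    return s,R,f([0,71.5,2.5]),f([0,-62,0]),e
def go(y,z,x=0):
    s,R,t,c,e=tip(); d=Rn.from_euler('z',PS).apply(np.array([x,y,z])-t)/10
    print("t",s['time'],"tip",t,"edge",c,"rot",e,"F",s['force'],"M",s['torque'],"\n tool cm",R.inv().apply(d))
np.set_printoptions(precision=3,suppress=True)
E
python3 -c "
from h import *
go(52,95)"
```

```text
t 7.3 tip [-11.667 347.098 135.39 ] edge [-11.247 216.279 162.125] rot [-0.22   0.     0.003] F [-0.308  0.557 -1.804] M [ 0.225 -0.047 -0.055] 
 tool cm [ 1.076 27.917 10.391]
```

Call:
send_rows(rotation=[[0, 0, 0], [0, 0, 0], [0, 0, 0], [0, 0, 0], [0, 0, 0]], linear=[[0.18, 3.0, 0.67], [0.18, 4.5, 1.0], [0.18, 4.5, 1.0], [0.18, 4.5, 1.0], [0.18, 4.5, 1.0]], gripper=[0, 0, 0, 0, 0])

```text
time: 7.8
ee_pos: [0.4451, 0.0504, 0.1723]
ee_rot: [0.994, 0.009, 0.001, 0.109]
force: [0.9, 0.1, -1.4]
width: 0.0126
finger_force: 49.6
```

Call:
send_rows(rotation=[[0, 0, 0], [0, 0, 0], [0, 0, 0], [0, 0, 0], [0, 0, 0]], linear=[[0.18, 4.5, 1.0], [0, 2.0, 0.5], [0, 0, 1.0], [0, 0, 0], [0, 0, 0]], gripper=[0, 0, 0, 0, 0])

```text
time: 8.3
ee_pos: [0.4481, -0.016, 0.1618]
ee_rot: [0.994, 0.009, 0.0, 0.109]
force: [0.3, -0.3, -1.7]
width: 0.0129
finger_force: 49.7
```

Run:
```python
from h import *
go(52,90)
a=get_image("scene")[:,:,::-1][120:230,270:400]; b=get_image("top")[:,:,::-1][110:220,310:440]
cv2.imwrite("pics/over.png",cv2.resize(np.hstack([a,b]),None,fx=3,fy=3,interpolation=cv2.INTER_CUBIC))
```

```text
t 8.3 tip [ -1.758  61.279 125.949] edge [ -1.743 -69.581 152.483] rot [-0.219  0.001  0.   ] F [ 0.315 -0.258 -1.719] M [ 0.181  0.006 -0.029] 
 tool cm [0.18  0.126 3.71 ]
```

View pics/over.png

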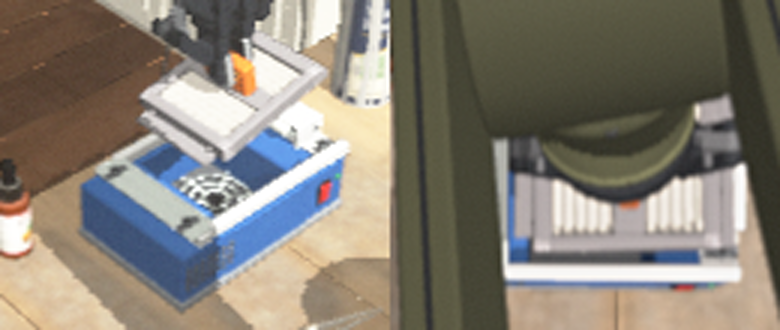

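Run:
```python
from h import *
px=lambda u,v:np.array([(u-390)/3+310,v/3+110])
s,R,t,c,e=tip(); o=s['ee_pos']+R.apply(OFF)
C=R*Rn.from_euler('x',np.pi)
for y in(50,0,-50):
    for z in (0,16):
        P=o+C.apply(np.array([-50,y,z])/1e3); q=proj("top",[P])[0]; print(y,z,P,(q-[310,110])*3+[390,0])
# cheek inner edges top z=.078
print(unproj("top",[px(508,263),px(740,263),px(508,281),px(740,283)],.078))
W=Rn.from_euler('z',PS)
for x in(-53.5,-57):print((proj("top",[[SX,SY,0]+W.apply([x/1e3,y/1e3,.078]) for y in (60,-95)])-[310,110])*3+[390,0])
```

```text
50 0 [0.397 0.027 0.129] [549.661 253.262]
50 16 [0.397 0.031 0.144] [547.177 251.033]
0 0 [ 0.398 -0.022  0.139] [628.714 252.19 ]
0 16 [ 0.398 -0.018  0.155] [627.773 249.907]
-50 0 [ 0.399 -0.07   0.15 ] [710.096 251.087]
-50 16 [ 0.399 -0.067  0.166] [710.792 248.748]
[[ 0.394  0.049  0.078]
 [ 0.398 -0.109  0.078]
 [ 0.382  0.049  0.078]
 [ 0.384 -0.109  0.078]]
[[511.393 263.108]
 [738.549 264.752]]
[[511.399 268.208]
 [738.64  269.862]]
```

The cassette's edge is parallel to the cheek and its x is right to within about 1 mm: edge at row 250 (predicted 251), cheek at 263 (predicted 263). Lowering.

Call:
send_rows(rotation=[[0, 0, 0], [0, 0, 0], [0, 0, 0], [0, 0, 0], [0, 0, 0]], linear=[[0.1, 0.13, 1.3], [0, 0, 1.3], [0, 0, 1.1], [0, 0, 0], [0, 0, 0]], gripper=[0, 0, 0, 0, 0])

```text
time: 8.9
ee_pos: [0.45, -0.0255, 0.1264]
ee_rot: [0.994, 0.009, 0.001, 0.11]
force: [-0.2, -0.4, -2.0]
width: 0.0126
finger_force: 49.8
```

```bash
python3 -c "
from h import *
go(52,76)"
```

```text
t 8.9 tip [-0.151 51.681 90.514] edge [ -0.05  -79.149 117.195] rot [-0.22   0.001  0.001] F [-0.23  -0.444 -2.004] M [ 0.201 -0.035  0.014] 
 tool cm [ 0.016 -0.348  1.409]
```

Call:
send_rows(rotation=[[0, 0, 0], [0, 0, 0], [0, 0, 0], [0, 0, 0], [0, 0, 0]], linear=[[0, -0.11, 0.5], [0, -0.11, 0.5], [0, -0.11, 0.4], [0, 0, 0], [0, 0, 0]], gripper=[0, 0, 0, 0, 0])

```text
time: 9.4
ee_pos: [0.4498, -0.0259, 0.112]
ee_rot: [0.994, 0.009, 0.001, 0.11]
force: [0.9, -0.4, -1.1]
width: 0.0129
finger_force: 49.8
```

Call:
send_rows(rotation=[[0, 0, 0], [0, 0, 0], [0, 0, 0], [0, 0, 0], [0, 0, 0]], linear=[[0, -0.022, 0.1], [0, -0.022, 0.1], [0, -0.022, 0.1], [0, -0.022, 0.1], [0, 0, 0]], gripper=[0, 0, 0, 0, 0])

```text
time: 9.9
ee_pos: [0.4498, -0.0259, 0.1079]
ee_rot: [0.994, 0.009, 0.001, 0.11]
force: [-1.2, -0.9, -1.5]
width: 0.0127
finger_force: 49.8
```

Call:
send_rows(rotation=[[0, 0, 0], [0, 0, 0], [0, 0, 0], [0, 0, 0], [0, 0, 0]], linear=[[0, -0.022, 0.1], [0, 0, 0], [0, -0.022, 0.1], [0, 0, 0], [0, 0, 0]], gripper=[0, 0, 0, 0, 0])

```text
time: 10.4
ee_pos: [0.4499, -0.0259, 0.106]
ee_rot: [0.994, 0.009, 0.001, 0.11]
force: [1.2, -0.1, -1.9]
width: 0.0128
finger_force: 49.8
```

```bash
python3 -c "
from h import *
go(52,68.5)"
```

```text
t 10.4 tip [-0.14  51.354 70.057] edge [ -0.162 -79.474  96.75 ] rot [-0.22  0.   -0.  ] F [ 1.165 -0.066 -1.922] M [ 0.164 -0.008  0.021] 
 tool cm [ 0.014 -0.097  0.138]
```

Call:
send_rows(rotation=[[0, 0, 0], [0, 0, 0], [0, 0, 0], [0, 0, 0], [0, 0, 0]], linear=[[0, -0.011, 0.05], [0, 0, 0], [0, -0.011, 0.05], [0, 0, 0], [0, 0, 0]], gripper=[0, 0, 0, 0, 0])

```text
time: 10.9
ee_pos: [0.45, -0.0259, 0.1049]
ee_rot: [0.994, 0.009, 0.001, 0.11]
force: [0.4, 0.2, -2.4]
width: 0.013
finger_force: 49.8
```

Call:
send_rows(rotation=[[0, 0, 0], [0, 0, 0], [0, 0, 0], [0, 0, 0], [0, 0, 0]], linear=[[0, -0.011, 0.05], [0, 0, 0], [0, 0, 0], [0, 0, 0], [0, 0, 0]], gripper=[0, 0, 0, 0, 0])

```text
time: 11.4
ee_pos: [0.45, -0.0259, 0.1045]
ee_rot: [0.994, 0.009, 0.001, 0.11]
force: [0.0, -0.5, -2.0]
width: 0.013
finger_force: 49.8
```

Call:
send_rows(rotation=[[0, 0, 0], [0, 0, 0], [0, 0, 0], [0, 0, 0], [0, 0, 0]], linear=[[0, -0.195, -0.044], [0, -0.195, -0.044], [0, -0.195, -0.044], [0, -0.1, -0.022], [0, 0, 0]], gripper=[0, 0, 0, 0, 0])

```text
time: 11.9
ee_pos: [0.4498, -0.0186, 0.1045]
ee_rot: [0.994, 0.009, 0.001, 0.11]
force: [0.7, 0.6, -2.0]
width: 0.0131
finger_force: 49.8
```

Call:
send_rows(rotation=[[0, 0, 0], [0, 0, 0], [0, 0, 0], [0, 0, 0], [0, 0, 0]], linear=[[0, -0.011, 0.05], [0, 0, 0], [0, -0.008, 0.03], [0, 0, 0], [0, 0, 0]], gripper=[0, 0, 0, 0, 0])

```text
time: 12.4
ee_pos: [0.4499, -0.0189, 0.1039]
ee_rot: [0.994, 0.009, 0.001, 0.11]
force: [-1.5, 0.3, 4.7]
width: 0.013
finger_force: 50.7
```

```bash
python3 -c "
from h import *
go(64,68.5)"
```

```text
t 12.4 tip [-0.029 58.268 68.008] edge [ -0.073 -72.557  94.719] rot [-0.22 -0.   -0.  ] F [-1.466  0.276  4.666] M [ 0.317  0.158 -0.007] 
 tool cm [ 0.003 -0.549 -0.173]
```

Ledge contact is felt: 6.7 N with the tip reading 68.0. I'll back off 0.4 mm and slide in.

Call:
send_rows(rotation=[[0, 0, 0], [0, 0, 0], [0, 0, 0], [0, 0, 0], [0, 0, 0]], linear=[[0, 0.009, -0.04], [0, -0.1, -0.022], [0, -0.1, -0.022], [0, 0, 0], [0, 0, 0]], gripper=[0, 0, 0, 0, 0])

```text
time: 12.9
ee_pos: [0.4501, -0.0171, 0.1042]
ee_rot: [0.994, 0.009, 0.001, 0.11]
force: [0.0, -3.4, 3.4]
width: 0.0133
finger_force: 50.4
```

Call:
send_rows(rotation=[[0, 0, 0], [0, 0, 0], [0, 0, 0], [0, 0, 0], [0, 0, 0]], linear=[[0, -0.1, -0.022], [0, -0.1, -0.022], [0, -0.1, -0.022], [0, 0, 0], [0, 0, 0]], gripper=[0, 0, 0, 0, 0])

```text
time: 13.4
ee_pos: [0.45, -0.0136, 0.1042]
ee_rot: [0.994, 0.009, 0.001, 0.11]
force: [-0.5, -3.1, 3.3]
width: 0.013
finger_force: 50.5
```

Call:
send_rows(rotation=[[0, 0, 0], [0, 0, 0], [0, 0, 0], [0, 0, 0], [0, 0, 0]], linear=[[0, -0.1, -0.022], [0, -0.1, -0.022], [0, -0.1, -0.022], [0, 0, 0], [0, 0, 0]], gripper=[0, 0, 0, 0, 0])

```text
time: 13.9
ee_pos: [0.4497, -0.0106, 0.1041]
ee_rot: [0.994, 0.009, 0.001, 0.11]
force: [-0.8, -3.5, 5.6]
width: 0.0127
finger_force: 50.6
```

```bash
python3 -c "
from h import *
go(71.5,68.5)"
```

```text
t 13.9 tip [-0.058 66.619 68.169] edge [ -0.079 -64.21   94.857] rot [-0.22 -0.   -0.  ] F [-0.828 -3.488  5.638] M [-0.364 -0.09  -0.038] 
 tool cm [ 0.006 -0.469 -0.139]
```

Call:
send_rows(rotation=[[0, 0, 0], [0, 0, 0], [0, 0, 0], [0, 0, 0], [0, 0, 0]], linear=[[0, 0.007, -0.03], [0, -0.1, -0.022], [0, -0.1, -0.022], [0, 0, 0], [0, 0, 0]], gripper=[0, 0, 0, 0, 0])

```text
time: 14.4
ee_pos: [0.4494, -0.0084, 0.1042]
ee_rot: [0.994, 0.009, 0.001, 0.11]
force: [0.3, -1.0, 1.8]
width: 0.0131
finger_force: 50.3
```

Call:
send_rows(rotation=[[0, 0, 0], [0, 0, 0], [0, 0, 0], [0, 0, 0], [0, 0, 0]], linear=[[0, -0.05, -0.011], [0, 0, 0], [0, -0.05, -0.011], [0, 0, 0], [0, 0, 0]], gripper=[0, 0, 0, 0, 0])

```text
time: 14.9
ee_pos: [0.4494, -0.0075, 0.1042]
ee_rot: [0.994, 0.009, 0.001, 0.11]
force: [-0.0, -0.5, 0.1]
width: 0.0131
finger_force: 50.2
```

```bash
python3 -c "
from h import *
go(71.5,68.5)"
```

```text
t 14.9 tip [-0.273 69.748 68.311] edge [ -0.293 -61.085  94.979] rot [-0.22  0.   -0.  ] F [-0.034 -0.536  0.061] M [-0.047  0.018  0.003] 
 tool cm [ 0.027 -0.167 -0.057]
```

Call:
send_rows(rotation=[[0, 0, 0], [0, 0, 0], [0, 0, 0], [0, 0, 0], [0, 0, 0]], linear=[[0, -0.05, -0.011], [0, 0, 0], [0, -0.05, -0.011], [0, 0, 0], [0, 0, 0]], gripper=[0, 0, 0, 0, 0])

```text
time: 15.4
ee_pos: [0.4495, -0.0065, 0.1043]
ee_rot: [0.994, 0.009, 0.001, 0.11]
force: [-0.6, -1.6, 0.3]
width: 0.0128
finger_force: 50.1
```

Call:
send_rows(rotation=[[0, 0, 0], [0, 0, 0], [0, 0, 0], [0, 0, 0], [0, 0, 0]], linear=[[0, -0.05, -0.011], [0, 0, 0], [0, 0, 0], [0, 0, 0], [0, 0, 0]], gripper=[0, 0, 0, 0, 0])

```text
time: 15.9
ee_pos: [0.4495, -0.006, 0.1043]
ee_rot: [0.994, 0.009, 0.001, 0.11]
force: [-0.8, -1.4, 0.7]
width: 0.0133
finger_force: 50.0
```

Call:
send_rows(rotation=[[0, 0, 0], [0, 0, 0], [0, 0, 0], [0, 0, 0], [0, 0, 0]], linear=[[0, -0.05, -0.011], [0, 0, 0], [0, 0, 0], [0, 0, 0], [0, 0, 0]], gripper=[0, 0, 0, 0, 0])

```text
time: 16.4
ee_pos: [0.4495, -0.0059, 0.1044]
ee_rot: [0.994, 0.009, 0.001, 0.11]
force: [0.2, -4.7, 0.9]
width: 0.0129
finger_force: 50.1
```

The stop is felt: the y force jumped at tip y≈71.3, which agrees with the 71.5 estimated from the images. I'll ease off 0.2 mm and swing down about the tip.

Call:
send_rows(rotation=[[0, 0, 0], [0.02, 0, 0], [0.02, 0, 0], [0, 0, 0], [0, 0, 0]], linear=[[0, 0.02, 0.004], [0, 0.042, 0.143], [0, 0.042, 0.143], [0, 0, 0], [0, 0, 0]], gripper=[0, 0, 0, 0, 0])

```text
time: 16.9
ee_pos: [0.4495, -0.0073, 0.1017]
ee_rot: [0.996, 0.009, 0.001, 0.09]
force: [-0.1, -4.5, 1.3]
width: 0.0129
finger_force: 50.1
```

```bash
python3 -c "
from h import *
go(71.3,68.4)"
```

```text
t 16.9 tip [-0.14  71.297 68.431] edge [ -0.23  -60.487  89.912] rot [-0.18   0.    -0.001] F [-0.137 -4.509  1.31 ] M [-0.531  0.013  0.001] 
 tool cm [ 0.014 -0.001  0.003]
```

Call:
send_rows(rotation=[[0, 0, 0], [0.02, 0, 0], [0, 0, 0], [0.015, 0, 0], [0, 0, 0]], linear=[[0, 0.02, 0.004], [0, 0.042, 0.143], [0, 0, 0], [0, 0.031, 0.107], [0, 0, 0]], gripper=[0, 0, 0, 0, 0])

```text
time: 17.4
ee_pos: [0.4496, -0.0085, 0.0993]
ee_rot: [0.997, 0.009, 0.001, 0.072]
force: [-1.0, -3.1, 1.2]
width: 0.0127
finger_force: 50.1
```

```bash
python3 -c "
from h import *
go(71.3,68.4)"
```

```text
t 17.4 tip [-0.139 71.267 68.4  ] edge [ -0.221 -61.203  85.136] rot [-0.144  0.    -0.001] F [-0.979 -3.106  1.179] M [-0.31   0.112  0.009] 
 tool cm [ 0.014 -0.003 -0.001]
```

Call:
send_rows(rotation=[[0.01, 0, 0], [0, 0, 0], [0.01, 0, 0], [0, 0, 0], [0, 0, 0]], linear=[[0, 0.021, 0.0715], [0, 0, 0], [0, 0.021, 0.0715], [0, 0, 0], [0, 0, 0]], gripper=[0, 0, 0, 0, 0])

```text
time: 17.9
ee_pos: [0.4496, -0.009, 0.098]
ee_rot: [0.998, 0.009, 0.001, 0.062]
force: [-1.8, -1.1, 3.1]
width: 0.013
finger_force: 50.5
```

Call:
send_rows(rotation=[[0.01, 0, 0], [0, 0, 0], [0.01, 0, 0], [0, 0, 0], [0, 0, 0]], linear=[[0, 0.021, 0.0715], [0, 0, 0], [0, 0.021, 0.0715], [0, 0, 0], [0, 0, 0]], gripper=[0, 0, 0, 0, 0])

```text
time: 18.4
ee_pos: [0.4496, -0.0097, 0.0965]
ee_rot: [0.999, 0.009, 0.0, 0.052]
force: [-1.3, -0.8, 1.6]
width: 0.0126
finger_force: 50.3
```

```bash
python3 -c "
from h import *
go(71.3,68.4)"
```

```text
t 18.4 tip [-0.086 71.228 68.35 ] edge [ -0.182 -61.803  79.802] rot [-0.105  0.    -0.001] F [-1.272 -0.83   1.629] M [ 0.022  0.226 -0.081] 
 tool cm [ 0.009 -0.007 -0.006]
```

Call:
send_rows(rotation=[[0.01, 0, 0], [0, 0, 0], [0.01, 0, 0], [0, 0, 0], [0, 0, 0]], linear=[[0, 0.021, 0.0715], [0, 0, 0], [0, 0.021, 0.0715], [0, 0, 0], [0, 0, 0]], gripper=[0, 0, 0, 0, 0])

```text
time: 18.9
ee_pos: [0.4496, -0.0102, 0.0951]
ee_rot: [0.999, 0.009, 0.0, 0.042]
force: [-0.7, -1.2, -0.6]
width: 0.013
finger_force: 50.0
```

Call:
send_rows(rotation=[[0.01, 0, 0], [0, 0, 0], [0.01, 0, 0], [0, 0, 0], [0, 0, 0]], linear=[[0, 0.021, 0.0715], [0, 0, 0], [0, 0.021, 0.0715], [0, 0, 0], [0, 0, 0]], gripper=[0, 0, 0, 0, 0])

```text
time: 19.4
ee_pos: [0.4496, -0.0107, 0.0938]
ee_rot: [0.999, 0.009, 0.0, 0.032]
force: [-0.5, 0.6, -1.1]
width: 0.0133
finger_force: 49.9
```

```bash
python3 -c "
from h import *
go(71.3,68.4)"
```

```text
t 19.4 tip [-0.101 71.254 68.403] edge [ -0.181 -62.129  74.525] rot [-0.065  0.    -0.001] F [-0.541  0.572 -1.142] M [ 0.213  0.183 -0.061] 
 tool cm [ 0.01  -0.005 -0.   ]
```

Call:
send_rows(rotation=[[0.01, 0, 0], [0, 0, 0], [0.01, 0, 0], [0, 0, 0], [0, 0, 0]], linear=[[0, 0.021, 0.0715], [0, 0, 0], [0, 0.021, 0.0715], [0, 0, 0], [0, 0, 0]], gripper=[0, 0, 0, 0, 0])

```text
time: 19.9
ee_pos: [0.4497, -0.0112, 0.0924]
ee_rot: [1.0, 0.009, 0.0, 0.022]
force: [-0.3, 1.0, -1.1]
width: 0.0128
finger_force: 49.9
```

Call:
send_rows(rotation=[[0.01, 0, 0], [0, 0, 0], [0.01, 0, 0], [0, 0, 0], [0, 0, 0]], linear=[[0, 0.021, 0.0715], [0, 0, 0], [0, 0.021, 0.0715], [0, 0, 0], [0, 0, 0]], gripper=[0, 0, 0, 0, 0])

```text
time: 20.4
ee_pos: [0.4496, -0.0117, 0.0909]
ee_rot: [1.0, 0.009, 0.0, 0.012]
force: [-0.0, 2.5, -1.7]
width: 0.0129
finger_force: 49.7
```

```bash
python3 -c "
from h import *
go(71.3,68.4)"
```

```text
t 20.4 tip [-0.114 71.212 68.356] edge [ -0.196 -62.31   69.139] rot [-0.025  0.    -0.001] F [-0.021  2.454 -1.682] M [ 0.483  0.056 -0.038] 
 tool cm [ 0.011 -0.009 -0.005]
```

Call:
send_rows(rotation=[[0.007, 0, 0], [0, 0, 0], [0.006, 0, 0], [0, 0, 0], [0, 0, 0]], linear=[[0, 0.015, 0.05], [0, 0, 0], [0, 0.012, 0.043], [0, 0, 0], [0, 0, 0]], gripper=[0, 0, 0, 0, 0])

```text
time: 20.9
ee_pos: [0.4497, -0.0121, 0.09]
ee_rot: [1.0, 0.009, -0.0, 0.006]
force: [0.4, 2.2, -4.3]
width: 0.0133
finger_force: 49.4
```

Call:
send_rows(rotation=[[0.005, 0, 0], [0, 0, 0], [0.004, 0, 0], [0, 0, 0], [0, 0, 0]], linear=[[0, 0.01, 0.036], [0, 0, 0], [0, 0.008, 0.029], [0, 0, 0], [0, 0, 0]], gripper=[0, 0, 0, 0, 0])

```text
time: 21.4
ee_pos: [0.4496, -0.0123, 0.0894]
ee_rot: [1.0, 0.009, -0.0, 0.001]
force: [-0.1, 1.8, -5.5]
width: 0.0127
finger_force: 49.3
```

```bash
python3 -c "
from h import *
go(71.3,68.4)"
```

```text
t 21.4 tip [-0.143 71.158 68.394] edge [ -0.189 -62.348  66.278] rot [-0.003  0.    -0.   ] F [-0.099  1.85  -5.497] M [ 0.559  0.01  -0.026] 
 tool cm [ 0.014 -0.014 -0.001]
```

The roller now pulls the cassette down and it is level, so it has snapped home. I'll ease down 0.2 mm and release.

Call:
send_rows(rotation=[[0.003, 0, 0], [0, 0, 0], [0, 0, 0], [0, 0, 0], [0, 0, 0]], linear=[[0, 0.006, 0.025], [0, 0, 0], [0, 0, 0], [0, 0, 0], [0, 0, 0]], gripper=[0, 0, 0, 0, 0])

```text
time: 21.9
ee_pos: [0.4496, -0.0123, 0.0893]
ee_rot: [1.0, 0.009, -0.0, -0.0]
force: [-2.3, 2.8, -0.6]
width: 0.0128
finger_force: 49.8
```

Call:
send_rows(rotation=[[0, 0, 0], [0, 0, 0], [0, 0, 0], [0, 0, 0], [0, 0, 0]], linear=[[0, 0, 0], [0, 0, 0], [0, 0, 0], [0, 0, 0], [0, 0, 0]], gripper=[0.3, 0.5, 0.5, 0.5, 0.5], force=20)

```text
time: 22.4
ee_pos: [0.4499, -0.0125, 0.0893]
ee_rot: [1.0, 0.009, 0.0, 0.0]
force: [-0.4, -0.7, 0.2]
width: 0.0426
finger_force: 0.0
```

Call:
send_rows(rotation=[[0, 0, 0], [0, 0, 0], [0, 0, 0], [0, 0, 0], [0, 0, 0]], linear=[[0, 0, -0.5], [0, 0, -1.5], [0, 0, -3], [0, 0, -4], [0, 0, -3]], gripper=[0.5, 0.5, 0.5, 0.5, 0.5])

```text
time: 22.9
ee_pos: [0.4501, -0.0124, 0.2115]
ee_rot: [1.0, 0.009, 0.001, 0.0]
force: [0.7, -0.4, -0.2]
width: 0.0427
finger_force: 0.0
```

Call:
send_rows(rotation=[[0, 0, 0], [0, 0, 0], [0, 0, 0], [0, 0, 0], [0, 0, 0]], linear=[[0, -4, -1], [0, -4, -1], [0, -4, 0], [0, -4, 0], [0, 0, 0]], gripper=[0.5, 0.5, 0.5, 0.5, 0.5])

```text
time: 23.4
ee_pos: [0.4468, 0.1518, 0.2299]
ee_rot: [1.0, 0.011, 0.001, -0.001]
force: [-0.9, -1.0, 0.7]
width: 0.0423
finger_force: 0.0
```

Run:
```python
from h import *
s=read_state(); print(s['time'],s['ee_pos'],s['force'],s['width'])
a=get_image("scene")[:,:,::-1][130:230,270:400]; b=get_image("top")[:,:,::-1][130:230,310:440]
cv2.imwrite("pics/end.png",cv2.resize(np.hstack([a,b]),None,fx=3,fy=3,interpolation=cv2.INTER_CUBIC))
```

```text
23.4 [0.447 0.152 0.23 ] [-0.872 -1.038  0.671] 0.04232481587280078
```

View pics/end.png

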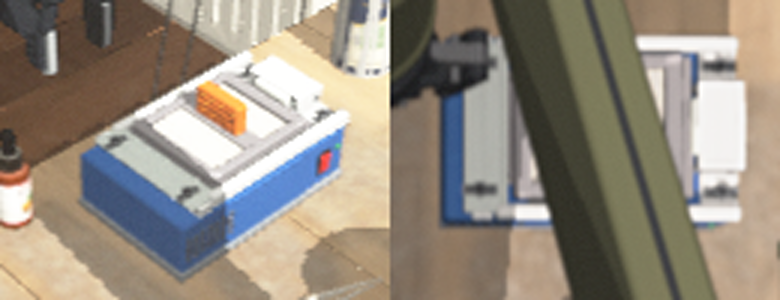

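The cassette lies flat between the cheeks, tongue under the lip, and its flange edge meets the roller at about (690,130). The gripper is clear of everything, so I'm handing in.

```bash
python3 -c "
from workcell import *
print(hand_in())"
```

```text
the job is handed in; nothing more can be done
None
```

I fitted the cassette and handed the job in at about 23.5 s. Its tongue went in up to the stop, the catch snapped and it lies flat. The gripper is clear and the bottle, jars and tin were not touched. The hand-in gave no verdict.

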